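Clamp a two-part egg mould with a one-hand bar clamp and keep the squeeze on

TASK

Take the closed chocolate-egg mould off the vibrating table and stand it upright on the counter between the open jaws of the one-hand bar clamp that lies there, its two broad flat faces towards the jaw pads. With the clamp left lying flat, squeeze its trigger against the handle and let it out again, stroke after stroke, until the sliding jaw has closed up and both pads press the mould firmly but gently, without cracking it. Finish still holding handle and trigger squeezed together, so that the seam stays shut while I put the clips on, and leave the other things on the counter where they are.

Things in the scene. Friction and masses are not known exactly. Their poses are not given: they have to be found in the camera images.
- mould_center (a point): Centre (36 mm above the foot) of the closed egg mould: an upright clear plastic block with a brown egg inside, 48 mm thick (its x, across the seam), 64 mm wide (its y; 72 mm over the thin seam flange), 72 mm tall, 0.2 to 0.35 kg. Its flat 64 x 72 mm faces, looking along +x and -x, are the ones to grip and to clamp; a half turn makes no difference.
- mould: The same mould; origin at the centre of its underside, axes as above. The clamp's jaws are only 34 mm high: held by its upper half, the mould goes between them with the fingers staying above them. A jaw force over about 60 N cracks it.
- vibrating_table: Low stainless vibrating table, switched off, fixed: flat top 200 mm (its x) by 280 mm (its y), 45 mm above the counter. The closed mould and a spare half stand on it, either one on the left. Origin on the counter under its centre.
- clamp: One-hand bar clamp, loose, 0.6 kg, lying flat: black body 32 mm high (x -73 to -6, y -26 to 26 mm) on a toothed steel bar. Origin on the counter under the bar, in the plane of the heel jaw's pad. x runs along the bar to the sliding jaw, y from the bar to the jaw tips (at y = 84 mm), z up. Handle and trigger are on the -y side. The bar's tail sticks out behind, to x = -136 mm, more as it closes.
- heel_jaw: The clamp's heel jaw, fixed to its body, same origin and axes. Its pad lies in the plane x = 0, from y = 27 to 81 mm, 3 to 33 mm above the counter; the jaw is 28 mm deep behind it and 32 mm high.
- jaw_mid (a point): Centre of the heel jaw's pad, in the clamp's frame x = 0, y = 54 mm, 18 mm above the counter; axes as the clamp.
- sliding_jaw: The clamp's sliding jaw at the bar's end, 34 mm high; origin on the counter under the bar in the plane of its pad, which looks to -x. Pumping the trigger draws it towards the heel jaw.
- sliding_pad (a point): Centre of the sliding jaw's pad, same height and y as jaw_mid; axes as the clamp. The mouth between the two pads is 74 to 88 mm wide at the start.
- clamp_bar (a joint): How far the sliding jaw has been drawn in, m: the mouth between the pads is 0.100 m minus this (so about 0.052 when both pads touch the mould). A friction brake keeps the bar where it is (about 6 N); the full pressure on the mould lasts only while the trigger is squeezed.
- clamp_handle: The clamp's fixed pistol handle: a straight bar 20 mm thick, x = -66 to -46 mm and y = -24 to -120 mm in the clamp's frame, 4 to 30 mm above the counter. Its origin and axes are those of clamp.
- trigger_blade: The trigger's blade, 13 mm thick, beside the handle on the jaws' side, from y = -30 to -92 mm in the clamp's frame, 5 to 29 mm above the counter. Origin at the trigger's pivot, x = -12, y = 10 mm in the clamp's frame.
- grip_mid (a point): Midway between handle back and trigger front with the trigger out: x = -33, y = -60 mm in the clamp's frame, 17 mm up; fixed to the body. Fingers coming down from above on either side, closing along the clamp's x, span 66 mm with the trigger out, 42 mm fully squeezed. The loose clamp slides to centre itself between them.
- clamp_trigger (a joint): Trigger angle, rad: 0 out (a spring returns it), 0.34 fully squeezed. A full stroke draws the jaw in about 8 mm; let it right out for the next bite of the ratchet. That takes 6 to 8 N of grip. Once the pads bear on the mould it stops short of 0.34, and each further newton of grip adds about 2 N at the pads: 13 to 28 N of grip is right, over 35 N cracks the mould, under 11 N is too slack.
- half_mould: Spare open half of such a mould, lying flat on the vibrating table: 64 x 72 mm, 23 mm high, clear with a cream-coloured hollow. Origin under its centre. Leave it where it is.
- glazed_cake: Dark glazed round cake, 68 mm across and 53 mm high, on a 90 mm gold disc. Origin under its centre. Leave it where it is.
- choux: Round choux bun with a yellow cream top, 72 mm across and 62 mm high, on a 90 mm gold disc. Origin under its centre. Leave it where it is.
- opera_cake: Layered green cake, 58 x 100 mm, on a 100 x 150 mm gold board, about 75 mm high with its biscuits. Origin under its centre. Leave it where it is.
- tumbler: Empty glass tumbler, 68 mm across, 82 mm high. Origin under its centre. Leave it where it is.
- card_holder: Chrome price-card holder with a blank card, 85 mm wide, 72 mm high. Origin under its centre. Leave it where it is.
- palette_knife: Pastry spatula with a dark wooden handle, 280 mm long, lying flat. Origin under its middle. Leave it where it is.
Things that resemble listed ones, but are neither listed nor needed, are in the scene too. What is shaped like the mould but red is not meant.

How it is judged:
By the outcome, as a careful person would: the job done as asked, in the order asked, and still so for the second after the job is handed in, while the arm keeps its last pose, push and grip.
It also fails if it takes over 64 s, if anything falls off the work surface, if the arm or the gripper's body presses on something with over 40 N, if the wrist force passes 120 N, or if a joint passes its speed limit or range.

ROBOT

A 7-joint arm with a two-finger parallel gripper is mounted at the origin on the work surface. World frame = base frame: x ahead of the robot, y to its left, z up, the work surface at z = 0. Lengths are in mm, angles in rad, forces in N, time in s.
With the tool pointing down it reaches from about 400 to 900 mm from the base axis. Payload 5.6 kg.
Tool frame: the origin (TCP) lies midway between the tips of the shut fingers; the grasp point (between the pads) lies 19 mm behind it; z points along the fingers, y is the line along which they close (so a half turn about z gives the same grasp; the last joint's range is limited). The gripper opens to 92 mm and grips with 3 to 60 N. Pads are 20 mm wide; open, the fingers measure 128 mm over their backs; the gripper's body (75 mm by 189 mm) begins 69 mm behind the grasp point.
Start: joints at [-1.338, 0.468, -0.012, 1.603, 0.006, 1.071, -0.056], TCP at [177.047, 625.43, 214.592] pointing down, gripper open.
Joint ranges: [-2.53, 2.53], [-0.31, 2.02], [-1.57, 1.55], [0.28, 2.44], [-1.29, 4.43], [0.15, 1.84], [-2.92, 2.92]. Speed limits (rad/s): [2.57, 2.57, 3.14, 3.14, 3.14, 3.14, 3.14].

INTERFACE

Orientations are given as a rotation vector (axis times angle).
In Python, from cell import robot, grip, kin, viewer gives the robot as it stands. Calls block until the motion is done:
- robot.movep(position, orientation): joint-space move of the TCP to a pose.
- robot.servo_line(position, feed=150, rotation=None): straight line of the TCP; rotation=None keeps the orientation; feed is the mean speed in mm/s.
- robot.goto_joints(angles): joint-space move.
- grip(opening, newtons=None): opening from 0.0 (shut) to 1.0 (fully open); newtons is the grip in N (None keeps the last); returns when the fingers have stopped.
- robot.hold(seconds).
- kin.ik(position, orientation): joint angles nearest the present ones, or None.
- robot.observe(): the state.
- viewer.read_camera(name): name is "side" or "top" or "wrist"; returns the picture (400x640x3 uint8, red, green, blue); there is no depth.
- viewer.camera_info(name): a dict with "camera_matrix" (3x3 intrinsics, pixels), "R" (3x3) and "t" (3): a world point X has camera coordinates R X + t. Camera axes: x right, y down, z forward; pixel columns grow to the right and rows downward; lengths in mm; the calibration is good to about 2 mm. A picture is of the moment at which its call begins: read the wrist's pose just before it. camera_info takes no time and is no camera call; for the wrist camera it gives the pose at the moment of the call.
A pose or a line that the arm cannot do raises robot.IKError and nothing moves.
- robot.job_done(): hands the job in; it is judged then, once.
Trained networks look in the newest picture that a camera, given by its name, has taken for a name from the list of things; names that differ only in an ending like _2 or _b are one class to them, and where a whole thing is asked for, a point or a joint stands for the part that bears it (a point fixed in the world has none). Each returns a list of dicts, best first, with "confidence" (0 to 1); they miss things now and then, are a little off and sometimes report something else, mostly with a low value. They report only what shows in the picture. A call takes as long as a camera call. They do not tell look-alikes from the thing itself.
- viewer.silhouettes(name, camera): "mask" (400x640 bool, what is visible of it).
- viewer.pinpoint(name, camera): "at" ([x, y, z] in mm, in the coordinates of the camera as it stood for that picture, good to about 4 mm: a listed point, or the origin of a listed thing).
The state is a dict: "t": time; "joints": joint angles; "joint_velocities": joint speeds; "joint_torque": joint torques, N m; "tcp_pos": TCP position; "tcp_rot": TCP orientation; "contact_force": force on the tool from outside, world axes, zero at the start; "wrist_torque": the same for the moment, N m; "grip_width": opening from 0.0 (shut) to 1.0 (fully open); "grip_force": force on a finger pad.
Only numpy, scipy, OpenCV 4.12 (cv2) and the standard library are available. Lean on these libraries where they do the work, as an engineer would, in place of code of your own. Each camera call takes 0.05 s, during which the arm holds its last target. There are 200 camera calls.

## Working session

There is one attempt and no reset: what is moved stays moved. The work goes in short steps, each a Python script; the robot and the scene stay as the last script left them, time stands still between calls to the robot, and variables do not carry over. Pictures are saved under pics/ and viewed, at most 13 in all, crops included, and the job is handed in when it is done.

```bash
ls; mkdir -p pics
cat > h.py <<'E'
import numpy as np, cv2
from cell import robot, grip, kin, viewer
from scipy.spatial.transform import Rotation as Rn
def shot(cam,fn=None):
    im=viewer.read_camera(cam); i=viewer.camera_info(cam)
    if fn: cv2.imwrite('pics/'+fn,im[:,:,::-1])
    return im,i
def toworld(p,i): return np.array(i['R']).T@(np.array(p)-np.array(i['t']))
def proj(X,i):
    c=np.array(i['R'])@np.array(X)+np.array(i['t']); p=np.array(i['camera_matrix'])@c; return p[:2]/p[2]
def pins(names,cam,i):
    for n in names:
        for d in viewer.pinpoint(n,cam)[:3]:
            w=toworld(d['at'],i); print(cam,n,round(d['confidence'],2),w.round(1),proj(w,i).round())
E
python3 - <<'E'
from h import *
s=robot.observe(); print(s['t'],s['tcp_pos'],s['tcp_rot'])
a=['mould_center','clamp','jaw_mid','sliding_pad','grip_mid','half_mould','vibrating_table']
ims=[]
for c in ['top','side']:
    im,i=shot(c,c+'0.png'); pins(a,c,i); ims.append(im)
    print(np.round(i['R'],3).tolist(),i['t'])
print(robot.observe()['t'])
E
```

```text
pics
0.0 [176.92978991 624.86463779 213.66666249] [-4.31919596e-01 -3.11166458e+00  2.72813874e-03]
top mould_center 0.94 [509.3 351.7  83.6] [184. 241.]
top mould_center 0.61 [563.9 503.1  34.1] [135. 222.]
top mould_center 0.31 [ 477.  -481.2   -4.7] [476. 246.]
top clamp 0.73 [ 589.3 -128.3   -1.1] [356. 209.]
top jaw_mid 0.86 [ 642.9 -141.2   20.1] [361. 191.]
top sliding_pad 0.81 [ 622.1 -214.2   14.4] [386. 198.]
top grip_mid 0.71 [ 5.706e+02 -1.984e+02 -4.000e-01] [380. 215.]
top grip_mid 0.63 [538.7 -75.8  15. ] [339. 227.]
top half_mould 0.74 [492.2 224.   44.7] [233. 245.]
top vibrating_table 0.7 [518.2 288.2  -2. ] [214. 236.]
[[-0.017, -1.0, 0.022], [-0.998, 0.015, -0.057], [0.057, -0.022, -0.998]] [9.67526678e-01 6.12292105e+02 1.22719116e+03]
side mould_center 0.68 [512.7 350.7  79. ] [251. 156.]
side mould_center 0.59 [568.6 502.8  36.3] [250. 137.]
side clamp 0.89 [ 588.8 -126.3   -1.2] [334. 247.]
side clamp 0.48 [ 639.  -141.9   18.1] [349. 241.]
side clamp 0.45 [ 408.5 -318.6   -0. ] [317. 319.]
side jaw_mid 0.86 [ 640.4 -138.5   15.9] [349. 240.]
side jaw_mid 0.36 [ 618.6 -212.4   18.1] [356. 258.]
side sliding_pad 0.72 [ 620.4 -217.    20. ] [357. 259.]
side sliding_pad 0.36 [ 406.9 -322.7   -1.4] [317. 321.]
side grip_mid 0.84 [540.3 -80.8  17.5] [315. 240.]
side grip_mid 0.3 [ 5.910e+02 -1.295e+02  2.000e-01] [335. 247.]
side half_mould 0.78 [493.3 218.4  45.2] [263. 185.]
side half_mould 0.61 [ 409.4 -321.7    2.1] [318. 320.]
side half_mould 0.43 [512.8 352.4  77.3] [251. 156.]
side vibrating_table 0.73 [517.6 283.4   1.4] [262. 180.]
side vibrating_table 0.52 [491.9 220.1  43.9] [262. 185.]
side vibrating_table 0.3 [807.8  21.8  -1.5] [362. 194.]
[[0.857, -0.515, -0.004], [-0.39, -0.645, -0.657], [0.336, 0.565, -0.754]] [-519.27429475  304.4478678  1199.36228621]
0.8
```

View pics/top0.png

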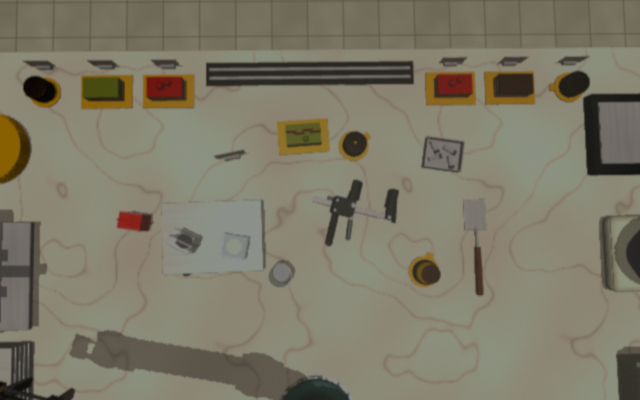

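View pics/side0.png

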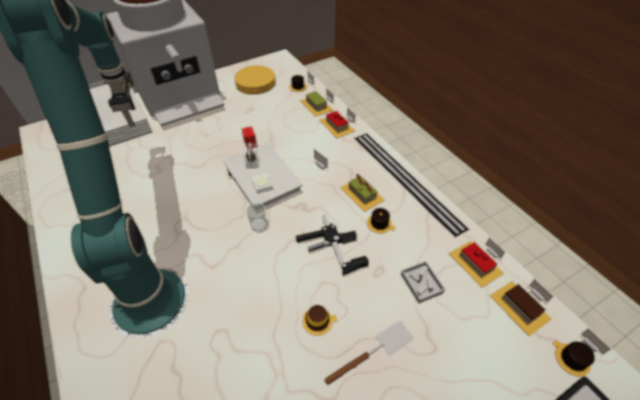

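Top view: the closed mould is the clear and brown block on the table at (184,241). Two things could be taken for it: the red look-alike on the counter at (135,222) and the spare half at (235,245). The clamp is at (345,207), heel jaw at (355,187) and sliding jaw at (391,205). The side view agrees, with the mould at (251,156) and the red one at (249,135). I'll check the mould choice close up with the wrist camera.

```bash
cat >> h.py <<'E'
def down(yaw): # yaw (rad): direction of tool x; fingers close along yaw+-90deg
    return (Rn.from_euler('z',yaw)*Rn.from_euler('x',np.pi)).as_rotvec()
E
python3 - <<'E'
from h import *
s=robot.observe(); R=Rn.from_rotvec(s['tcp_rot']).as_matrix(); i=viewer.camera_info('wrist')
print(R.round(2).tolist()); c=-np.array(i['R']).T@i['t']; print('cam in tool',(R.T@(c-s['tcp_pos'])).round(),'axis',(R.T@np.array(i['R'])[2]).round(2), i['camera_matrix'])
yaw=np.arctan2(R[1,0],R[0,0]); print(yaw)
for y in np.arange(-180,180,30):
    q=kin.ik([511,351,300],down(np.radians(y))); print(y,None if q is None else np.round(q,2))
robot.movep([470,351,300],down(yaw))
im,i=shot('wrist','w1.png'); pins(['mould_center','mould','half_mould'],'wrist',i); print(robot.observe()['t'])
E
```

```text
[[-0.96, 0.27, 0.0], [0.27, 0.96, 0.0], [-0.0, 0.0, -1.0]]
cam in tool [  72.    1. -169.] axis [-0.26 -0.    0.97] [[314.76410938   0.         318.68724678]
 [  0.         314.76410938 203.998779  ]
 [  0.           0.           1.        ]]
2.8657846183278517
-180 [-0.72  0.34  0.09  1.59 -0.03  1.21  0.94]
-150 [-0.66  0.35  0.01  1.58 -0.    1.21  1.44]
-120 [-0.59  0.35 -0.09  1.58  0.03  1.21  1.94]
-90 [-0.52  0.36 -0.19  1.57  0.07  1.22  2.43]
-60 [-0.44  0.37 -0.29  1.57  0.11  1.22  2.92]
-30 [-1.51  0.67  1.35  1.64 -0.66  1.38 -2.17]
0 [-1.16  0.39  0.68  1.62 -0.25  1.23 -2.  ]
30 [-1.09  0.37  0.58  1.61 -0.21  1.22 -1.52]
60 [-1.02  0.36  0.48  1.61 -0.17  1.22 -1.03]
90 [-0.95  0.35  0.39  1.6  -0.14  1.21 -0.53]
120 [-0.87  0.35  0.28  1.6  -0.1   1.21 -0.04]
150 [-0.79  0.34  0.18  1.59 -0.06  1.21  0.45]
wrist mould_center 0.97 [565.  503.2  35.1] [438. 210.]
wrist mould_center 0.89 [509.8 352.8  78.4] [327. 210.]
wrist mould 0.66 [559.6 505.   -2. ] [429. 200.]
wrist mould 0.61 [511.6 354.6  44.6] [328. 204.]
wrist half_mould 0.59 [495.  217.7  45.6] [231. 219.]
2.5167
```

View pics/w1.png

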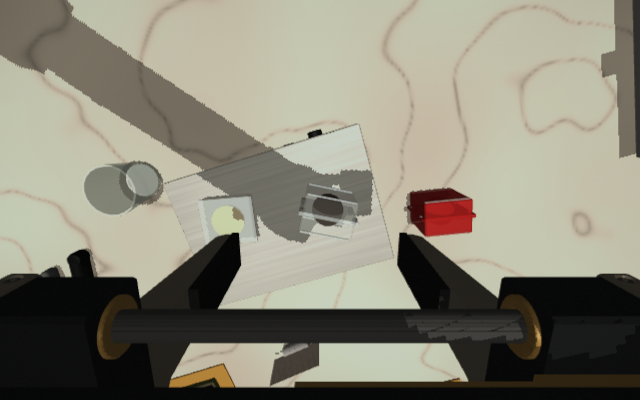

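Wrist view: the clear block with a brown egg is at (328,210). The spare half is at (230,218) and the red look-alike at (440,212). Next I zoom in and fit the yaw.

```bash
cat >> h.py <<'E'
def box(x0,x1,y0,y1,z0,z1): return np.array([[x,y,z] for x in (x0,x1) for y in (y0,y1) for z in (z0,z1)],float)
def place(P,x,y,z,yaw): return P@Rn.from_euler('z',yaw).as_matrix().T+[x,y,z]
def hullmask(Ps,i):
    m=np.zeros((400,640),np.uint8)
    for P in Ps:
        p=np.array([proj(X,i) for X in P]); cv2.fillConvexPoly(m,cv2.convexHull((p*16).round().astype(np.int32)),1,shift=4)
    return m>0
MB=[box(-24,24,-32,32,0,72),box(-2,2,-36,36,0,72)]
E
python3 - <<'E'
from h import *
from scipy.optimize import minimize
def fit(ms,z,x0):
    def cost(v):
        return sum(1-(h&m).sum()/max((h|m).sum(),1) for m,i in ms for h in [hullmask([place(P,v[0],v[1],z,v[2]) for P in MB],i)])
    best=[]
    for y in np.radians(np.arange(-90,90,15)):
        r=minimize(cost,[x0[0],x0[1],y],method='Nelder-Mead',options=dict(initial_simplex=[[x0[0],x0[1],y],[x0[0]+6,x0[1],y],[x0[0],x0[1]+6,y],[x0[0],x0[1],y+.2]],maxiter=60))
        best.append((round(r.fun,3),r.x[:2].round(1).tolist(),round(np.degrees(r.x[2]),1)))
    return sorted(best)[:5]
robot.servo_line([470,351,255],feed=200)
im,i=shot('wrist'); D=viewer.silhouettes('mould','wrist')
ms=[]
for d in D:
    ys,xs=np.where(d['mask']); print(d['confidence'],xs.mean(),ys.mean(),d['mask'].sum())
d=min(D,key=lambda d:abs(np.where(d['mask'])[1].mean()-328))
print(fit([(d['mask'],i)],45,[511,352]))
pins(['mould_center'],'wrist',i)
c=cv2.resize(im[120:280,240:420],None,fx=4,fy=3.75,interpolation=cv2.INTER_CUBIC); cv2.imwrite('pics/c1.png',c[:,:,::-1]); np.save('w2.npy',im); np.savez('w2i.npz',**i)
E
```

```text
0.74 330.58980785296575 222.14592035644668 3591
0.67 455.4741992882562 220.27016607354685 3372
0.48 56.86538461538461 269.08653846153845 312
[(np.float64(0.051), [509.0, 353.7], np.float64(-26.5)), (np.float64(0.051), [509.2, 353.8], np.float64(-26.5)), (np.float64(0.052), [509.1, 353.9], np.float64(153.6)), (np.float64(0.052), [509.3, 353.7], np.float64(-26.6)), (np.float64(0.052), [509.4, 353.8], np.float64(-26.3))]
wrist mould_center 0.69 [509.3 353.3  80.6] [329. 219.]
wrist mould_center 0.68 [567.7 502.5  36.9] [451. 220.]
```

View pics/c1.png

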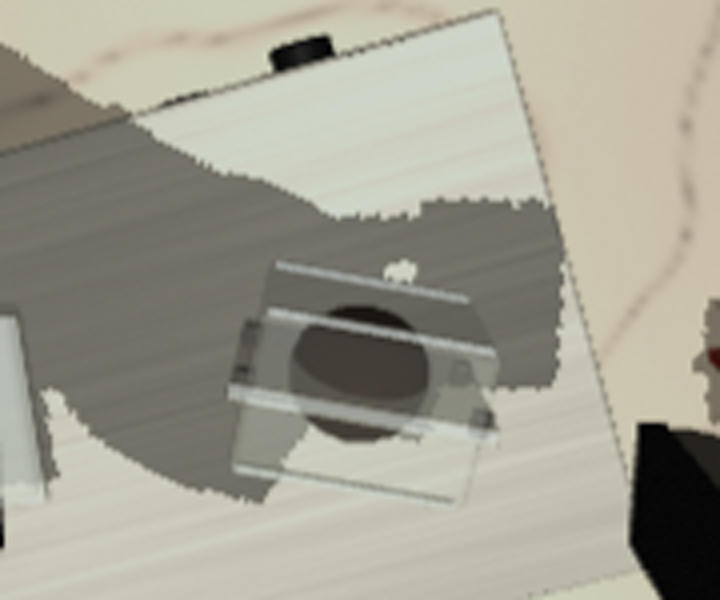

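The close crop confirms it: a clear block with a brown egg and a seam flange, centre about 80 mm up (expected 81), yaw about -26°. Grasping it now.

Run:
```python
from h import *
yaw=np.radians(-26+90)
robot.movep([509.2,353.5,150],down(yaw))
robot.servo_line([509.2,353.5,86],feed=120)
grip(0.0,25); s=robot.observe(); print(s['t'],s['grip_width']*92,s['grip_force'],s['tcp_pos'])
robot.servo_line([509.2,353.5,190],feed=200)
s=robot.observe(); print(s['t'],s['contact_force'].round(1),s['grip_width']*92,s['joints'].round(2))
for y in (-15,165):
    for p in ([480,-100,250],[600,-170,120],[539,-80,40]):
        q=kin.ik(p,down(np.radians(y))); print(y,p,None if q is None else np.round(q,2))
```

```text
5.8333 48.20356469786183 24.901419281959534 [509.49840199 353.45045587  86.13262114]
6.5 [-0.8 -0.1 -3.1] 47.672924793625825 [-0.99  0.46  0.44  1.73 -0.23  1.   -0.92]
-15 [480, -100, 250] [-0.72  0.2   0.99  1.99 -0.2   1.05 -1.47]
-15 [600, -170, 120] [-0.39  0.67  0.87  1.79 -0.61  0.98 -1.1 ]
-15 [539, -80, 40] [-0.43  0.63  0.67  2.01 -0.6   0.71 -1.22]
165 [480, -100, 250] [-0.26  0.15  0.44  1.97 -0.08  1.04  1.53]
165 [600, -170, 120] [ 0.07  0.53  0.2   1.76 -0.13  0.87  1.64]
165 [539, -80, 40] [-0.    0.54  0.11  1.98 -0.1   0.62  1.48]
```

Run:
```python
from h import *
robot.movep([490,-120,260],down(np.radians(-15)))
im,i=shot('wrist','w3.png'); pins(['clamp','jaw_mid','sliding_pad','grip_mid','trigger_blade'],'wrist',i)
print(robot.observe()['t'])
np.save('w3.npy',im); np.savez('w3i.npz',**i)
```

```text
wrist clamp 0.79 [ 589.9 -127.2   -4.4] [306.  99.]
wrist jaw_mid 0.82 [ 642.8 -137.8   14.7] [302.  51.]
wrist jaw_mid 0.37 [517.6 283.5   1.8] [ 43. 228.]
wrist sliding_pad 0.68 [ 620.2 -212.4   15.4] [367.  54.]
wrist grip_mid 0.9 [541.  -78.4  15.6] [279. 147.]
wrist grip_mid 0.37 [ 476.9 -478.7    4.5] [590. 115.]
8.55
```

View pics/w3.png

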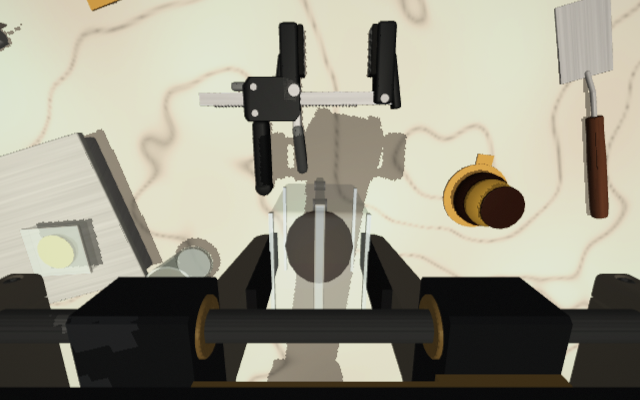

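Wrist view: the heel jaw is at (291,50), sliding jaw at (385,55), handle at (262,160) and trigger at (300,150). The mould hangs straight in the fingers at (320,240). I fit the clamp pose from all three views, hover over the mouth and check.

```bash
cat > fit.py <<'E'
from h import *
L=np.array([[0,0],[0,54],[-33,-60]],float)
W=np.array([[589.3,-127.3],[642,-139.2],[540,-78.3]])
Lc,Wc=L-L.mean(0),W-W.mean(0)
yaw=np.arctan2((Lc[:,0]*Wc[:,1]-Lc[:,1]*Wc[:,0]).sum(),(Lc*Wc).sum())
R2=lambda a:np.array([[np.cos(a),-np.sin(a)],[np.sin(a),np.cos(a)]])
o=W.mean(0)-R2(yaw)@L.mean(0)
cw=lambda x,y,o=o,yaw=yaw:o+R2(yaw)@[x,y]
E
python3 - <<'E'
from fit import *
print(np.degrees(yaw),o,'sliding in clamp',R2(yaw).T@(np.array([620.9,-214.5])-o))
t=cw(39,54); print(t)
robot.movep([*t,110],down(yaw+np.pi/2))
im,i=shot('wrist')
def draw(im,P,i,c):
    for a in range(8):
        for b in range(a):
            if bin(a^b).count('1')==1: cv2.line(im,*[tuple(int(v) for v in proj(P[k],i).round()) for k in (a,b)],c,1)
o3=im.copy()
def dr(img,i):
    for B,c in ((box(-73,-6,-26,26,0,32),(255,0,0)),(box(-28,0,27,84,0,32),(0,255,0)),(box(-66,-46,-120,-24,4,30),(255,255,0)),(box(78,79,27,81,3,33),(0,255,255))):
        draw(img,place(B,*o,0,yaw),i,c)
dr(o3,i); c=cv2.resize(o3[60:330,130:510],None,fx=2,fy=2)
im3=np.load('w3.npy').copy(); dr(im3,dict(np.load('w3i.npz'))); a=cv2.resize(im3[0:210,180:440],None,fx=2,fy=2)
cv2.imwrite('pics/w4.png',c[:,:,::-1]); cv2.imwrite('pics/w3o.png',a[:,:,::-1]); print(robot.observe()['t'])
E
```

```text
-104.71961442275519 [ 589.57271532 -126.08050054] sliding in clamp [77.55772415 52.76557661]
[ 631.89100654 -177.521362  ]
9.4667
```

View pics/w4.png

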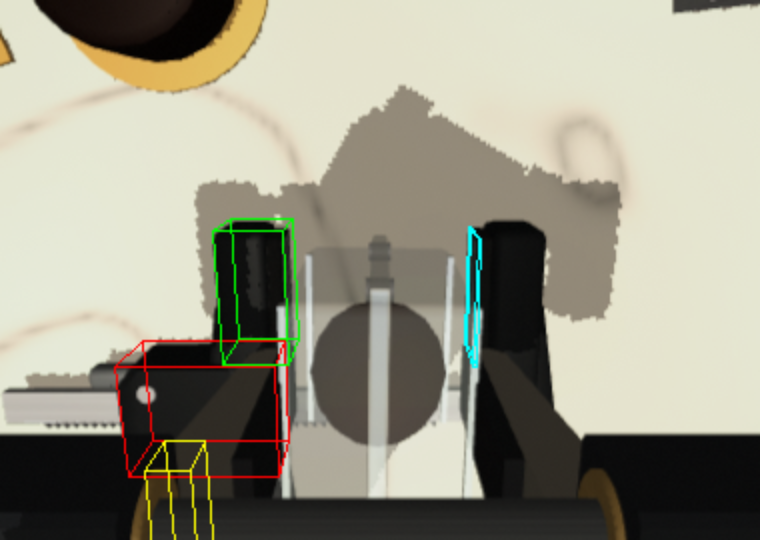

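View pics/w3o.png

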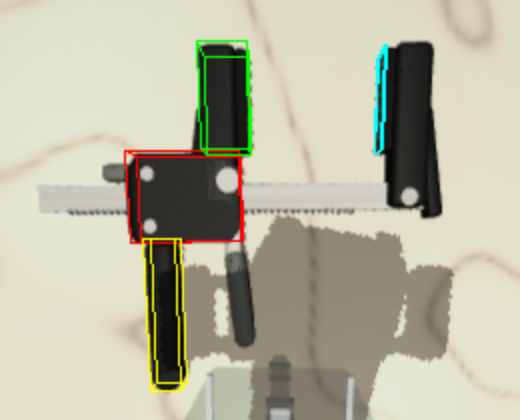

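The overlay fits within a couple of mm: the heel jaw and handle outlines match, and the sliding pad is at about x = 81 mm. The mould hangs between the pads with room on both sides, so I lower it, let go and move to the handle.

Run:
```python
from fit import *
t=cw(40.5,54)
robot.servo_line([*t,46],feed=120)
for z in (43.5,42,41,40,39):
    robot.servo_line([*t,z],feed=30); s=robot.observe(); print(z,s['tcp_pos'].round(1),s['contact_force'].round(1))
    if s['contact_force'][2]>3: break
grip(0.85)
robot.servo_line([*t,130],feed=200)
g=cw(-33,-60)
robot.movep([*g,110],down(yaw+np.pi/2))
im,i=shot('wrist','w5.png'); pins(['mould_center','jaw_mid','sliding_pad','grip_mid'],'wrist',i)
viewer.read_camera('side'); pins(['mould_center','grip_mid'],'side',viewer.camera_info('side')); print(robot.observe()['t'])
```

```text
43.5 [ 631.8 -179.    44. ] [ 0.3  0.3 -1.8]
42 [ 631.5 -178.9   42. ] [ 0.3  0.5 -2.2]
41 [ 631.7 -179.1   41.2] [ 0.1 -0.5 -1.1]
40 [ 631.8 -179.1   41.1] [-2.5  0.6  5.6]
wrist mould_center 0.73 [ 593.1 -125.1   -4.4] [355. 131.]
wrist jaw_mid 0.96 [ 642.2 -138.6   16.4] [360.  64.]
wrist sliding_pad 0.61 [ 620.8 -217.3   21. ] [469.  64.]
side mould_center 0.82 [565.8 502.4  36.4] [249. 138.]
side mould_center 0.72 [ 633.4 -181.1   36.4] [355. 246.]
side grip_mid 0.87 [537.1 -79.1  15.4] [314. 241.]
13.3667
```

View pics/w5.png

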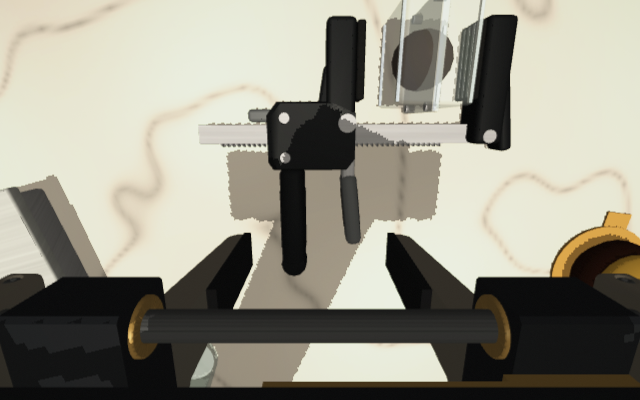

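The mould stands upright between the pads at (425,60), and the fingers straddle the handle (293,220) and trigger (350,210). Descending and trying the first stroke.

Run:
```python
from fit import *
g=cw(-33,-60)
grip(1.0,10)
robot.servo_line([*g,30],feed=150); robot.servo_line([*g,6],feed=60)
s=robot.observe(); print(s['t'],s['tcp_pos'].round(1),s['contact_force'].round(1))
for k in range(2):
    grip(0.0,10); s=robot.observe(); print('sq',s['t'],s['grip_width']*92,s['grip_force'],s['contact_force'].round(1))
    if k==0:
        grip(1.0); s=robot.observe(); print('out',s['t'],s['grip_width']*92)
viewer.read_camera('wrist'); i=viewer.camera_info('wrist'); pins(['jaw_mid','sliding_pad','mould_center'],'wrist',i)
viewer.read_camera('side'); i=viewer.camera_info('side'); pins(['jaw_mid','sliding_pad','mould_center','clamp'],'side',i)
print(robot.observe()['t'])
```

```text
15.0 [539.7 -79.1   5.8] [-0.6  0.5  0.4]
sq 15.8 42.81257132224119 9.542461358942091 [0.8 4.8 2.3]
out 16.6417 91.81740780587478
sq 17.45 42.024674893999205 9.492610283195972 [-0.6  2.8 -0.9]
wrist jaw_mid 0.63 [ 644.5 -148.    17.3] [411.  11.]
side jaw_mid 0.81 [ 643.1 -151.8   15.6] [352. 242.]
side sliding_pad 0.73 [ 625.3 -214.7   18.3] [358. 258.]
side mould_center 0.7 [ 633.7 -182.8   33.9] [355. 247.]
side mould_center 0.5 [566.3 505.4  37.2] [249. 137.]
side clamp 0.84 [ 595.1 -140.9    0.8] [338. 249.]
17.9
```

Run:
```python
from fit import *
for k in range(4):
    grip(1.0,10); robot.hold(0.15); grip(0.0,10); s=robot.observe(); print('sq',s['t'],s['grip_width']*92,s['grip_force'],s['contact_force'].round(1))
    if s['grip_width']*92>44: break
viewer.read_camera('side'); i=viewer.camera_info('side'); pins(['jaw_mid','sliding_pad','mould_center','clamp'],'side',i)
im,i=shot('wrist','w6.png')
print(robot.observe()['t'])
```

```text
sq 19.7167 40.65347232480126 9.451835928484797 [-2.2  4.2  2.1]
sq 21.5333 45.029872352171864 9.236130961216986 [-2.3  3.9  0.3]
side jaw_mid 0.58 [ 646.6 -158.    15.8] [354. 243.]
side sliding_pad 0.77 [ 633.8 -204.6   19.2] [358. 254.]
side mould_center 0.77 [564.2 504.2  36.6] [249. 138.]
side mould_center 0.75 [ 636.3 -181.6   38.1] [355. 246.]
side clamp 0.81 [ 599.3 -143.6    2.8] [339. 249.]
21.8333
```

View pics/w6.png

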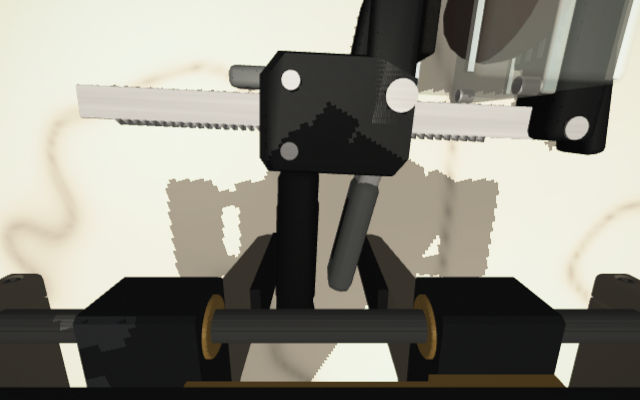

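The handle (298,240) and trigger (350,240) are squeezed together. The trigger stops short at 45 mm and the pads are about 48 mm apart, so they bear on the mould. Now I raise the grip to 20 N.

Run:
```python
from fit import *
grip(0.0,20); robot.hold(0.5); s=robot.observe(); print('sq',s['t'],s['grip_width']*92,s['grip_force'],s['contact_force'].round(1))
im,i=shot('side'); pins(['jaw_mid','sliding_pad','mould_center','clamp'],'side',i)
c=cv2.resize(im[190:290,280:420],None,fx=5,fy=5,interpolation=cv2.INTER_CUBIC); cv2.imwrite('pics/s7.png',c[:,:,::-1])
```

```text
sq 22.6333 41.56807071218015 18.3507189899683 [-2.1  3.3  0.7]
side jaw_mid 0.94 [ 649.1 -159.3   17.1] [354. 243.]
side jaw_mid 0.29 [ 5.863e+02 -1.919e+02 -4.000e-01] [344. 261.]
side sliding_pad 0.54 [ 632.7 -203.3   18. ] [358. 254.]
side mould_center 0.69 [565.2 505.8  31.3] [249. 138.]
side mould_center 0.64 [ 402.  -319.8   -1.7] [316. 321.]
side mould_center 0.59 [ 636.5 -182.    35.9] [356. 246.]
side clamp 0.83 [ 601.3 -144.2    3.3] [340. 248.]
side clamp 0.35 [549.6 -93.7  16. ] [319. 242.]
side clamp 0.27 [ 5.841e+02 -1.914e+02  5.000e-01] [343. 261.]
```

View pics/s7.png

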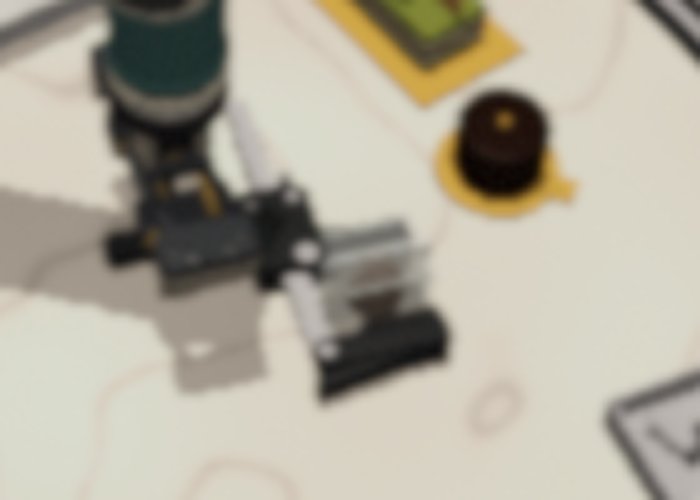

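At 20 N the trigger may have reached its own end stop (41.6 mm), so I take one more bite to make sure the force goes to the pads.

Run:
```python
from fit import *
p=lambda l:(lambda s:print(l,round(s['t'],2),round(s['grip_width']*92,2),round(s['grip_force'],1),s['contact_force'].round(1)))(robot.observe())
grip(1.0,10); robot.hold(0.2); p('out')
for f in (10,14,20): grip(0.0,f); robot.hold(0.3); p(f)
im,i=shot('wrist','w8.png'); viewer.read_camera('side'); pins(['jaw_mid','sliding_pad','mould_center'],'side',viewer.camera_info('side'))
```

```text
out 23.94 91.72 0.5 [-0.  -0.6  0.5]
10 24.97 52.71 9.6 [-0.   0.7 -0.1]
14 25.48 52.17 13.2 [-0.8  2.6  0.1]
20 26.01 50.59 18.4 [-0.1  4.  -0.1]
side jaw_mid 0.94 [ 649.6 -160.2   18.4] [355. 243.]
side jaw_mid 0.55 [ 4.084e+02 -3.224e+02  3.000e-01] [318. 320.]
side sliding_pad 0.53 [ 632.5 -202.    19.8] [358. 254.]
side mould_center 0.76 [567.6 502.8  35.8] [250. 138.]
side mould_center 0.58 [ 634.8 -181.6   34. ] [355. 247.]
```

View pics/w8.png

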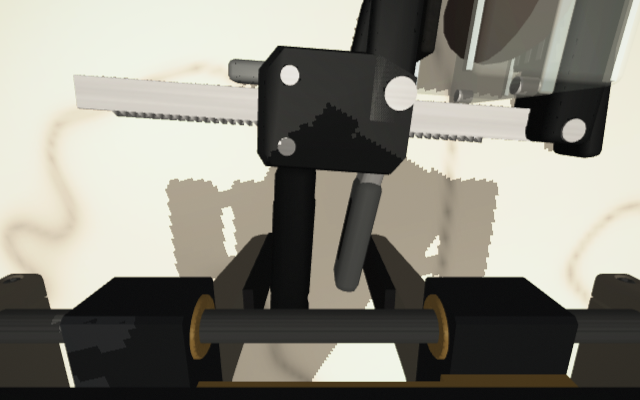

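The trigger now stops well short (50.6 mm at about 18 N), so the grip force goes into the pads. The mould is square between both jaws at (520,40) and the clamp is flat. Handing in.

```bash
python3 -c "
from h import *
s=robot.observe(); print(s['t'],s['grip_width']*92,s['grip_force']); print(robot.job_done())"
```

```text
26.2583 50.49761475806958 18.652810893254355
the job is handed in; nothing more can be done
None
```

The mould stands upright between the clamp's pads, which are pressed against it by about 18.7 N of grip (13 to 28 N is right). The gripper still holds handle and trigger squeezed, nothing else was handled, and the job was handed in at 26 s; no verdict came back.

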